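# Turn a trolley wheel so its valve stem points up for inflation

## Task

The trolley wheel on the bench stand has a newly fitted tyre that is pumped up next. Push the wheel round by its spokes with the fingertips, spoke after spoke as needed, until the valve is at the very bottom of the rim and its stem points straight up at the hub; then take the hand away and leave the wheel standing so. There is nothing to grip or lift: do not push on the still slack tyre or on the valve stem, and leave the tools and the bottle on the bench alone.

Things in the scene. Friction and masses are not known exactly. Their poses are not given: they have to be found in the camera images.
- stand: Aluminium-profile H-frame, bolted to the bench. Origin on the bench directly below the wheel's centre; its x axis lies along the axle, pointing away from the robot's side, z up; its yaw is the wheel's yaw. Cross bar and uprights (at stand y +-165 mm) are behind the wheel (stand x +44 mm and more), two feet 30 mm high reach forward to stand x -18 mm at y +-165 mm; the robot's side is open.
- hub (a point): Centre of the wheel, on the axle, in the wheel's middle plane, 195 mm above the bench. The hub is 52 mm in diameter and 76 mm wide (38 mm to each side of the middle plane); its end cap, 24 mm in diameter, ends 47 mm in front of the middle plane. Rim 30 mm wide, radius 114 to 128 mm.
- wheel (a joint): Turning angle of the upright wheel, rad. 0 or any whole turn (6.283): valve at the very bottom, stem straight up. Grows as the wheel turns clockwise seen from the robot (its side at stand -y goes down). Turns either way, no stop within two turns, drag about 0.16 N m (2 N at a spoke): it does not coast and stays where it is left. Aluminium wheel, five equal spokes 72 degrees apart.
- spoke (a point): On the front face of the spoke opposite the valve, 75 mm from the axle and 25 mm in front of the middle plane; it turns with the wheel (straight above the hub at joint 0). All spokes are straight, 16 mm wide, and dished: front face 36 mm in front of the middle plane at the hub, 17 mm at the rim; the back is the same. Gaps between them are open right through, 72 mm wide at radius 75 mm.
- valve: Valve of the tyre: brass stem 8 mm in diameter that stands 34 mm inward from the rim towards the hub, in the wheel's middle plane. Origin at its foot on the rim's inner face (radius 114 mm); its z axis runs along the stem towards the hub. It turns with the wheel. It lies midway between two spokes.
- tyre: Black rubber tyre around the rim, 344 mm outside diameter, 41 mm wide (20.5 mm to each side of the middle plane), from radius 128 to 172 mm. Origin at the wheel's centre. It turns with the wheel.
- gauge: Bystander, loose on the bench: round steel dial gauge, 52 mm in diameter and 18 mm high, with a 60 mm stem. Origin under the dial's centre.
- tyre_lever: Bystander, loose on the bench: black plastic tyre lever, 126 x 20 mm, under 10 mm high. Origin under its middle.
- spanner: Bystander, loose on the bench: steel spanner, 190 mm long, lying flat. Origin under its middle.
- soap_bottle: Bystander, loose on the bench: upright white bottle, 60 mm in diameter and 150 mm high. Origin under its centre.

How it is judged:
At the end, for the whole second after the job is handed in: The valve is at the bottom of the rim with its stem pointing straight up within 0.12 rad (7 degrees), the wheel stands still, and each bystander is within 20 mm of where it was (angle between valve's own z axis and vertical below 0.12 rad and velocity of joint wheel between -0.05 and 0.05 rad/s and distance of each of gauge, tyre_lever, spanner, soap_bottle from where it was at the start of the episode below 0.02 m); the robot touches nothing.
It fails at once if the robot pushes on the valve stem (over 3 N) (contact force between valve and the fingers above 3 N or contact force between valve and the arm above 3 N).
It fails at once if the robot pushes on the slack tyre (over 6 N) (contact force between tyre and the fingers above 6 N or contact force between tyre and the arm above 6 N).
It fails at once if a bystander is lifted, carried or shoved more than 20 mm (distance of any of gauge, tyre_lever, spanner, soap_bottle from where it was at the start of the episode above 0.02 m).
It also fails if it takes over 58 s, if anything falls off the work surface, if the arm or the gripper's body presses on something with over 40 N, if the wrist force passes 120 N, or if a joint passes its speed limit or range.

## Robot

A 6-joint arm with a two-finger parallel gripper is mounted at the origin on the work surface. World frame = base frame: x ahead of the robot, y to its left, z up, the work surface at z = 0. Lengths are in m, angles in rad, forces in N, time in s.
With the tool pointing down it reaches from about 0.225 to 0.875 m from the base axis. Payload 3.4 kg.
Tool frame: the origin (TCP) lies between the finger pads; the fingertips stand 11 mm ahead of it and the grasp point (between the pads) lies 8 mm behind it (tips_ahead is the distance from the TCP to the fingertips, in m); z points along the fingers, x is the direction in which the jaws open and shut, and the axes are right-handed (so a half turn about z gives the same grasp; the last joint's range is limited). The gripper opens to 85 mm and grips with 20 to 120 N. Pads are 22 mm wide; open, the fingers measure 114 mm over their backs; the gripper's body (76 mm by 85 mm) begins 54 mm behind the grasp point. The pads swing forward as they close: fully open they stand 13 mm farther back than shut.
Start: joints at [1.165, 0.276, 1.505, -0, 1.361, -0.121], TCP at [0.162, 0.552, 0.242] pointing down, gripper open.
Joint ranges: [-2.89, 2.89], [-0.75, 2.08], [0.22, 2.7], [-1.18, 4.32], [0.11, 2.71], [-2.7, 2.7]. Speed limits (rad/s): [2.57, 2.57, 3.14, 3.14, 3.14, 3.14].

## Interface

Orientations are given as a unit quaternion [w, x, y, z].
In Python, from rig import get_state, get_image, sign_off, masks_of, tips_ahead gives the robot as it stands.
- The arm moves only by the tool play_rows, never from a script. Its argument "series" is a list of rows, each an object of numbers: "fingers": the closure, from -1 (fully open) to 1 (shut); "dx", "dy", "dz": the shift along the world's x, y, z in mm; "turn": the turn about the world's z in rad. A call has 1 to 20 rows; each row shifts and turns the pose as measured when the row begins; what a row does not reach is not made up. A row lasts 1/12 s, in which the tool goes at most 41.7 mm and 7.16 degrees, less where a joint would pass 70% of its speed; a pose out of reach is approached as far as the arm can. A call with a gripper value outside its range is refused whole. The fingers move at their own pace and stop on an object; "squeeze" is the grip in N (left out, the last holds). Time passes only in rows, so rows that do not move let the fingers close. It gives the time, the measured TCP pose, the force and the opening at its end, in the units of the state.
- get_state(): the state, without advancing time (a new reading comes with each control period).
- get_image(name): name is "side" or "top" or "wrist"; returns a dict with "pixels" (420x560x3 uint8, red, green, blue), "vfov" (degrees; the focal length in pixels is half the picture's height over the tangent of half this angle, whatever the lens; pixels are square), "cx", "cy" (the principal point, pixels), "rvec" (rotation vector, rad) and "tvec" (3), from world to camera coordinates, as OpenCV has them; the wrist camera has in their place "hand_eye" (4x4, takes a point from camera to tool coordinates, whose origin is the TCP and whose axes are the tool frame's). Camera axes: x right, y down, z forward; pixel columns grow to the right and rows downward; lengths in m; the calibration is good to about 2 mm. A picture is of the moment at which its call begins: read the wrist's pose just before it. There is no depth.
- sign_off(): hands the job in, once; it reports no verdict.
Trained networks look in a picture, given as the dict that the camera call returned (one of the last four; its "shot" number tells which), for a name from the list of things; names that differ only in an ending like _2 or _b are one class to them, and where a whole thing is asked for, a point or a joint stands for the part that bears it (a point fixed in the world has none). Each returns a list of dicts, best first, with "p" (0 to 1); they miss things now and then, are a little off and sometimes report something else, mostly with a low value. They report only what shows in the picture. A call takes as long as a camera call.
- masks_of(picture, label): "region" (420x560 bool, what is visible of it) and "xy" ([column, row] in pixels, amid what is visible of it).
The state is a dict: "clock": time; "qpos": joint angles; "qd": joint speeds; "effort": joint torques, N m; "position": TCP position; "ee_rot": TCP orientation; "contact_force": force on the tool from outside, world axes, zero at the start; "moment": the same for the moment, N m; "width": finger opening in m.
Only numpy, scipy, OpenCV 4.12 (cv2) and the standard library are available. Lean on these libraries where they do the work, as an engineer would, in place of code of your own. Each camera call takes 0.05 s, during which the arm holds its last target. There are 200 camera calls.

## Working session

There is one attempt and no reset: what is moved stays moved. The work goes in short steps, Python scripts to look and compute and a tool call to move; the robot and the scene stay as the last step left them, time stands still between calls to the robot, and variables do not carry over. Pictures are saved under pics/ and viewed, about 8 in all and at most 12, crops included, and the job is handed in when it is done.

Besides the shell and the picture viewer there is one more tool, called after "Call:" as name(argument=value, ...), one argument or row to a line, values as JSON. play_rows: Moves the arm, as the interface text tells. Its arguments: {"type":"object","properties":{"series":{"type":"array"},"squeeze":{"type":"number"}},"required":["series"]}

```bash
mkdir -p pics; ls; cat > h.py <<'E'
import numpy as np, cv2
from rig import *
def cam(p):
    h=p["pixels"].shape[0]; f=h/2/np.tan(np.radians(p["vfov"])/2)
    K=np.array([[f,0,p["cx"]],[0,f,p["cy"]],[0,0,1.]])
    if "rvec" in p:
        R=cv2.Rodrigues(np.array(p["rvec"],float))[0]; t=np.array(p["tvec"],float).ravel()
    else:
        s=p["st"]; w,x,y,z=s["ee_rot"]
        from scipy.spatial.transform import Rotation as Ro
        T=np.eye(4);T[:3,:3]=Ro.from_quat([x,y,z,w]).as_matrix();T[:3,3]=s["position"]
        M=np.linalg.inv(T@np.array(p["hand_eye"])); R=M[:3,:3];t=M[:3,3]
    return K,R,t
def proj(p,X):
    K,R,t=cam(p); c=(np.atleast_2d(X)@R.T+t)@K.T; return c[:,:2]/c[:,2:]
def ray(p,uv):
    K,R,t=cam(p); d=R.T@np.linalg.inv(K)@np.array([uv[0],uv[1],1.]); return -R.T@t,d/np.linalg.norm(d)
def atz(p,uv,z):
    c,d=ray(p,uv); return c+d*(z-c[2])/d[2]
def shot(n):
    s=get_state(); p=get_image(n); p["st"]=s; return p
def save(p,f): cv2.imwrite("pics/"+f,p["pixels"][:,:,::-1])
E
python3 - <<'E'
from h import *
s=get_state();print(s, tips_ahead)
ims=[]
for n in("side","top","wrist"):
    p=shot(n);save(p,n+"0.png")
    if n!="wrist":
        K,R,t=cam(p);print(n,"cam at",-R.T@t,"fwd",R[2])
    for l in("stand","hub","wheel","spoke","valve","tyre","gauge","tyre_lever","spanner","soap_bottle"):
        for m in masks_of(p,l)[:2]: print(n,l,round(m["p"],2),np.round(m["xy"]),m["region"].sum())
E
```

```text
pics
{'clock': 0.0, 'qpos': array([ 1.16502132e+00,  2.76615726e-01,  1.50612097e+00,  1.85920272e-06,
        1.36072144e+00, -1.20978885e-01]), 'qd': array([-9.15914074e-04,  8.93566469e-04, -1.87937170e-03,  3.63183148e-04,
       -9.46885155e-04,  8.53751030e-05]), 'effort': array([-9.81213743e-04, -4.16782308e+01, -2.45804322e+01, -4.37184708e-04,
        1.11668551e-02,  1.93038971e-06]), 'position': array([0.16134396, 0.55137037, 0.24143273]), 'ee_rot': array([ 4.64307954e-04,  8.00300271e-01,  5.99598705e-01, -8.08965833e-04]), 'contact_force': array([-0.31825824, -0.8401428 , -0.14349781]), 'moment': array([ 0.0616759 , -0.03870633,  0.06048343]), 'width': 0.08539276719436582} 0.011
side cam at [-0.16221147 -0.83823386  0.83509919] fwd [ 0.53913166  0.653792   -0.53093603]
side stand 0.8 [296. 184.] 7218
side hub 0.62 [293. 177.] 5372
side wheel 0.6 [291. 176.] 5378
side spoke 0.71 [289. 175.] 5475
side valve 0.49 [352. 341.] 583
side tyre 0.6 [306. 168.] 2852
side gauge 0.44 [206. 210.] 155
side tyre_lever 0.45 [253. 265.] 204
side spanner 0.56 [352. 342.] 754
side soap_bottle 0.85 [388. 290.] 1149
side soap_bottle 0.22 [309. 172.] 2709
top cam at [ 0.4578405  -0.02421991  1.29920364] fwd [ 0.07799349  0.01431285 -0.99685112]
top stand 0.93 [229. 170.] 5601
top stand 0.34 [398. 258.] 365
top wheel 0.62 [229. 175.] 4038
top spoke 0.63 [228. 177.] 4055
top valve 0.67 [227. 176.] 4236
top tyre 0.69 [226. 172.] 2652
top gauge 0.86 [146. 240.] 341
top tyre_lever 0.74 [264. 258.] 301
top tyre_lever 0.71 [229. 174.] 2927
top spanner 0.87 [400. 256.] 438
```

```bash
python3 - <<'E'
import cv2,numpy as np
s=cv2.imread("pics/side0.png");t=cv2.imread("pics/top0.png")
a=cv2.resize(s[80:290,190:430],None,fx=2.8,fy=2.8,interpolation=cv2.INTER_CUBIC)
cv2.imwrite("pics/s1.png",a)
w=cv2.imread("pics/wrist0.png")
cv2.imwrite("pics/t1.png",np.hstack([cv2.resize(t,(400,300)),cv2.resize(w,(400,300))]))
E
```

```text
(no output)
```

View pics/s1.png

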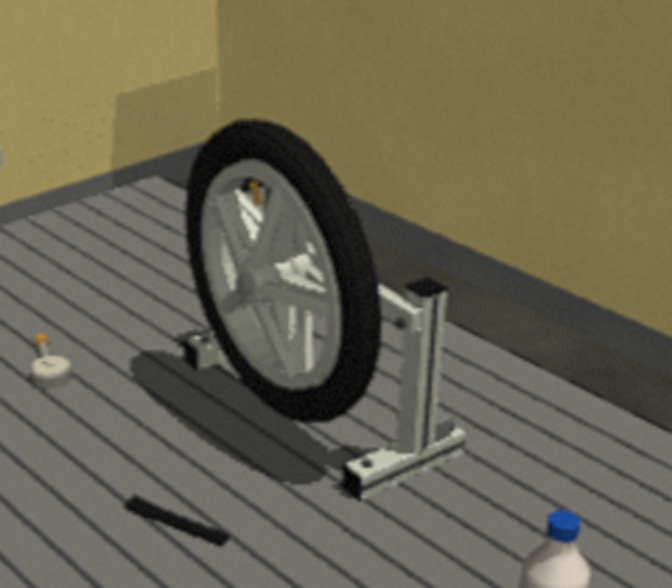

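View pics/t1.png

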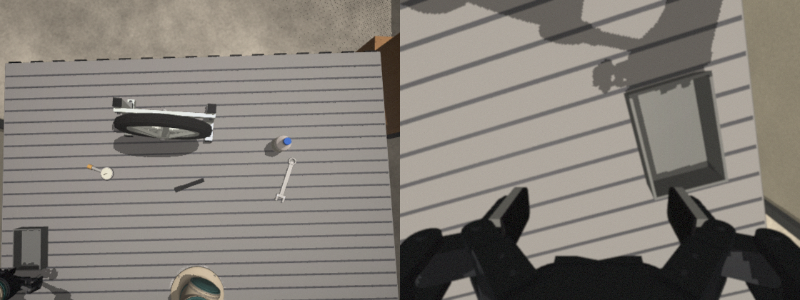

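The valve (brass) shows at crop (255,190), near the top of the rim. In the top view the wheel is at upper left, the bottle and spanner are to the right, and the gauge and lever lie in front. Next I fit the wheel pose.

```bash
cat > fit.py <<'E'
from h import *
from scipy.optimize import minimize
def W(P,loc):  # stand->world
    x,y,a=P; c,s=np.cos(a),np.sin(a); l=np.atleast_2d(loc)
    return np.c_[x+c*l[:,0]-s*l[:,1], y+s*l[:,0]+c*l[:,1], l[:,2]]
def ring(r,x,n=90):
    t=np.linspace(0,2*np.pi,n); return np.c_[np.full(n,x),r*np.sin(t),.195-r*np.cos(t)]
torus=np.vstack([ring(.150+.022*np.cos(b),.0205*np.sin(b)) for b in np.linspace(-np.pi/2,np.pi/2,9)])
def hullmask(p,P,loc):
    m=np.zeros((1680,2240),np.uint8)
    cv2.fillConvexPoly(m,cv2.convexHull((proj(p,W(P,loc))*4).astype(np.float32)).astype(np.int32),1); return m>0
def fitpose(ps,P0):
    obs=[]
    for p in ps:
        r=max((m for m in masks_of(p,"tyre")),key=lambda m:m["p"])["region"]
        r=cv2.dilate(r.astype(np.uint8),np.ones((5,5)))>0
        d=(p["pixels"].max(2)<60)&r
        n,l,st,_=cv2.connectedComponentsWithStats(d.astype(np.uint8)); k=1+st[1:,4].argmax()
        pts=np.argwhere(l==k)[:,::-1].astype(np.float32)
        m=np.zeros((420,560),np.uint8); cv2.fillConvexPoly(m,cv2.convexHull(pts).astype(np.int32),1)
        obs.append(cv2.resize(m,(2240,1680),interpolation=cv2.INTER_NEAREST)>0)
    def cost(P):
        return sum(1-(o&h).sum()/(o|h).sum() for o,h in((o,hullmask(p,P,torus)) for p,o in zip(ps,obs)))
    r=minimize(cost,P0,method="Nelder-Mead",options=dict(initial_simplex=np.array(P0)+np.array([[0,0,0],[.03,0,0],[0,.03,0],[0,0,.1]]),xatol=2e-4,fatol=1e-4))
    return r.x,r.fun
E
python3 - <<'E'
from fit import *
ps=[shot("top"),shot("side")]
print([atz(ps[0],(229,176),.3)])
P,f=fitpose(ps,[*atz(ps[0],(229,176),.3)[:2],0.0]);print("P",P,f); np.save("P.npy",P)
p=ps[1];im=p["pixels"].astype(int)
h=cv2.cvtColor(p["pixels"],cv2.COLOR_RGB2HSV)
y,x=np.nonzero((h[:,:,1]>110)&(h[:,:,2]>60)); k=(abs(x-281)<25)&(abs(y-148)<25);x,y=x[k],y[k]
print("brass",x.mean(),y.mean(),len(x), x.min(),x.max(),y.min(),y.max())
# intersect with wheel plane
n=W([0,0,P[2]],[[1,0,0]])[0];c0=np.array([P[0],P[1],.195])
c,d=ray(p,(x.mean(),y.mean()));X=c+d*((c0-c)@n)/(d@n);v=X-c0
ly=W([0,0,P[2]],[[0,1,0]])[0]@v; print("r",np.hypot(ly,v[2]),"theta deg",np.degrees(np.arctan2(ly,-v[2])))
th=np.arctan2(ly,-v[2])
for nm,p in zip("ts",ps):
    b=cv2.resize(p["pixels"][:,:,::-1],None,fx=4,fy=4,interpolation=cv2.INTER_CUBIC)
    def L(loc,col): cv2.polylines(b,[(proj(p,W(P,loc))*4+2).astype(np.int32)],False,col,1)
    L(ring(.172,0),(0,0,255));L(ring(.114,-.015),(0,255,0))
    for k in range(5):
        a=th+np.pi+k*2*np.pi/5
        L([[-.03,.03*np.sin(a),.195-.03*np.cos(a)],[-.017,.114*np.sin(a),.195-.114*np.cos(a)]],(255,0,0))
    L([[0,.114*np.sin(th),.195-.114*np.cos(th)],[0,.08*np.sin(th),.195-.08*np.cos(th)]],(255,0,255))
    u=(proj(p,[[P[0],P[1],.195]])[0]*4).astype(int)
    cv2.imwrite(f"pics/f{nm}.png",b[max(0,u[1]-300):u[1]+300,max(0,u[0]-320):u[0]+320])
t=ps[0]
for l in("gauge","tyre_lever","spanner","soap_bottle"):
    for m in masks_of(t,l)[:1]: print(l,m["p"],atz(t,m["xy"],.01))
E
```

```text
[array([0.63040953, 0.08964598, 0.3       ])]
P [ 0.64033326  0.10040144 -0.08368788] 0.0996068082008289
brass 279.625 143.66666666666666 24 257 300 125 152
r 0.10951353775279601 theta deg 158.63366282091044
gauge 0.63 [0.4958178  0.36788972 0.01      ]
tyre_lever 0.49 [0.43254328 0.02367973 0.01      ]
spanner 0.68 [ 0.4203536  -0.36502991  0.01      ]
soap_bottle 0.76 [ 0.59405203 -0.35095     0.01      ]
```

View pics/fs.png

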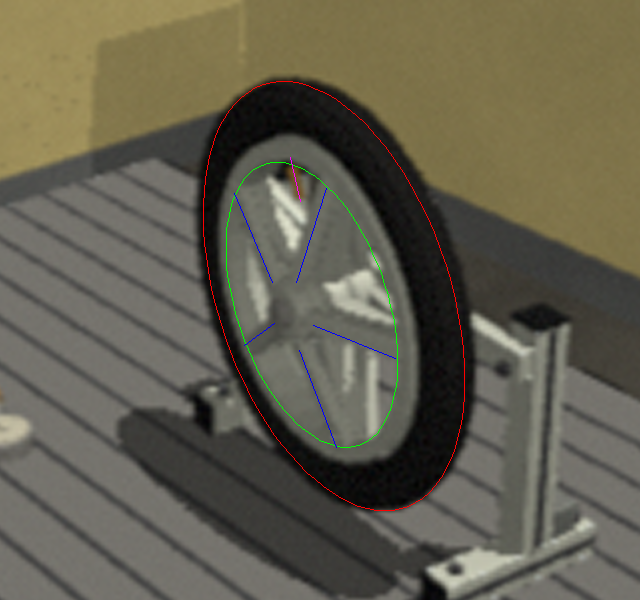

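The fitted rings match the picture, but the spoke angle is off because the brass detection caught wall pixels. I'll unwarp the wheel plane to a frontal view to read it.

```bash
cat >> fit.py <<'E'
def frontal(p,P,xo=0.0,half=.19,n=380):
    # as seen from robot: image right = -y, up = z
    g=np.linspace(-half,half,n,dtype=float); U,V=np.meshgrid(g,g)
    loc=np.c_[np.full(U.size,xo),-U.ravel(),.195-V.ravel()]
    uv=proj(p,W(P,loc)).astype(np.float32).reshape(n,n,2)
    return cv2.remap(p["pixels"],uv[...,0],uv[...,1],cv2.INTER_CUBIC)[:,:,::-1].copy()
E
python3 - <<'E'
from fit import *
P=np.load("P.npy");p=shot("side")
o=[]
for x in(0,-.022):
    f=frontal(p,P,x)
    for r in(.172,.128,.114,.026): cv2.circle(f,(190,190),int(r*1000),(0,0,255),1)
    for a in range(0,360,30):
        d=np.array([-np.sin(np.radians(a)),np.cos(np.radians(a))]);cv2.line(f,tuple((190+175*d).astype(int)),tuple((190+188*d).astype(int)),(0,255,255),1)
    o.append(f)
cv2.imwrite("pics/fr.png",np.hstack(o))
E
```

```text
(no output)
```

View pics/fr.png

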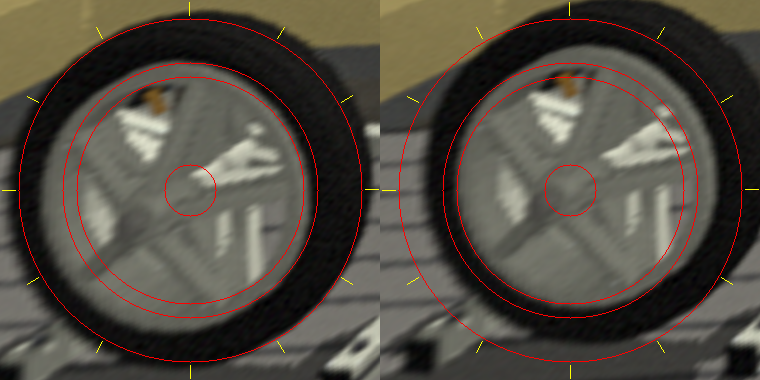

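The frontal view puts the valve about 25° left of the top, so θ ≈ 155°. The pose is a few mm uncertain. I'll raise the hand and align the jaws with the axle in front of the wheel, then measure from close by.

Call:
play_rows(
  series=[
    {"dz":40,"fingers":-1},
    {"dz":40},
    {"dz":40},
    {"dz":40},
    {"dz":40},
    {"dx":26,"dy":-32,"turn":-0.1},
    {"dx":26,"dy":-32,"turn":-0.1},
    {"dx":26,"dy":-32,"turn":-0.1},
    {"dx":26,"dy":-32,"turn":-0.1},
    {"dx":26,"dy":-32,"turn":-0.1},
    {"dx":26,"dy":-32,"turn":-0.1},
    {"dx":26,"dy":-32,"turn":-0.1},
    {"dx":26,"dy":-32,"turn":-0.1},
    {"dx":26,"dy":-32,"turn":-0.1},
    {"dx":26,"dy":-32,"turn":-0.1},
    {"dx":26,"dy":-32,"turn":-0.1},
    {"dx":26,"dy":-32,"turn":-0.1},
    {"dx":26,"dy":-32,"turn":-0.1},
    {"turn":-0.07},
  ],
)

```text
invalid input at $.series[0]: expected keys fingers, dx, dy, dz, turn
```

```bash
python3 - <<'E'
from fit import *
P=np.load("P.npy")
s=get_state();print(s["clock"],s["position"],s["qpos"],s["ee_rot"],s["contact_force"])
p=shot("wrist");print(p["hand_eye"],p["vfov"]);save(p,"w2.png")
b=p["pixels"][:,:,::-1].copy()
q=np.r_[W(P,torus)]
for r,x in((.172,0),(.150,-.0205),(.114,-.015)): cv2.polylines(b,[proj(p,W(P,ring(r,x))).astype(np.int32)],True,(0,0,255),1)
s2=shot("side");c=s2["pixels"][60:290,170:430,::-1]
c=cv2.resize(c,(475,420),interpolation=cv2.INTER_CUBIC)
cv2.imwrite("pics/v2.png",np.hstack([cv2.resize(b,(400,300)),cv2.resize(c,(339,300))]))
E
```

```text
2.1 [0.16156178 0.55186267 0.24232251] [ 1.16499593e+00  2.75898604e-01  1.50491576e+00  2.69897100e-05
  1.36069769e+00 -1.21014633e-01] [-3.15326728e-05  8.00299085e-01  5.99601011e-01  2.83493867e-05] [-0.06784045  0.59946285 -0.07266348]
[[ 9.99999754e-01 -8.61647898e-05 -6.96096200e-04  2.18396772e-04]
 [ 2.74684712e-04  9.61266944e-01  2.75618916e-01 -6.95777998e-02]
 [ 6.45385621e-04 -2.75619039e-01  9.61266731e-01 -1.32139997e-01]
 [ 0.00000000e+00  0.00000000e+00  0.00000000e+00  1.00000000e+00]] 65.60140128354716
```

View pics/v2.png

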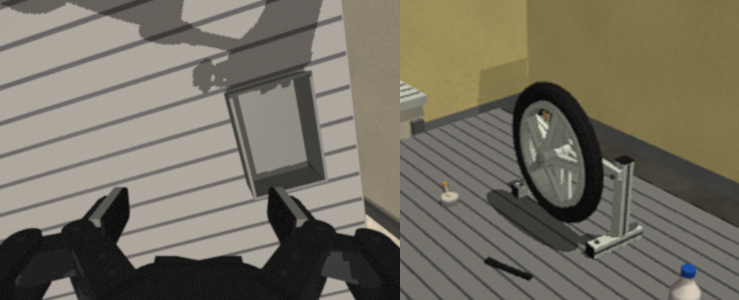

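The call was refused because every row needs all the keys, so the arm hasn't moved and the picture shows the start view. I'll resend the rows in full.

Call:
play_rows(
  series=[
    {"dx":0,"dy":0,"dz":40,"turn":0,"fingers":-1},
    {"dx":0,"dy":0,"dz":40,"turn":0,"fingers":-1},
    {"dx":0,"dy":0,"dz":40,"turn":0,"fingers":-1},
    {"dx":0,"dy":0,"dz":40,"turn":0,"fingers":-1},
    {"dx":0,"dy":0,"dz":40,"turn":0,"fingers":-1},
    {"dx":26,"dy":-32,"dz":0,"turn":-0.1,"fingers":-1},
    {"dx":26,"dy":-32,"dz":0,"turn":-0.1,"fingers":-1},
    {"dx":26,"dy":-32,"dz":0,"turn":-0.1,"fingers":-1},
    {"dx":26,"dy":-32,"dz":0,"turn":-0.1,"fingers":-1},
    {"dx":26,"dy":-32,"dz":0,"turn":-0.1,"fingers":-1},
    {"dx":26,"dy":-32,"dz":0,"turn":-0.1,"fingers":-1},
    {"dx":26,"dy":-32,"dz":0,"turn":-0.1,"fingers":-1},
    {"dx":26,"dy":-32,"dz":0,"turn":-0.1,"fingers":-1},
    {"dx":26,"dy":-32,"dz":0,"turn":-0.1,"fingers":-1},
    {"dx":26,"dy":-32,"dz":0,"turn":-0.1,"fingers":-1},
    {"dx":26,"dy":-32,"dz":0,"turn":-0.1,"fingers":-1},
    {"dx":26,"dy":-32,"dz":0,"turn":-0.1,"fingers":-1},
    {"dx":26,"dy":-32,"dz":0,"turn":-0.1,"fingers":-1},
    {"dx":0,"dy":0,"dz":0,"turn":-0.07,"fingers":-1},
  ],
)

```text
clock: 3.78
position: [0.4993, 0.1213, 0.4507]
ee_rot: [-0.001, 0.997, -0.071, 0.005]
contact_force: [0.1, 0.8, -1.4]
width: 0.0853
```

```bash
python3 - <<'E'
from fit import *
P=np.load("P.npy")
s=get_state();print(s["clock"],s["position"],s["qpos"],s["ee_rot"],s["contact_force"])
p=shot("wrist");save(p,"w2.png")
b=p["pixels"][:,:,::-1].copy()
for r,x in((.172,0),(.150,-.0205),(.150,.0205)): cv2.polylines(b,[proj(p,W(P,ring(r,x))).astype(np.int32)],True,(0,0,255),1)
s2=shot("side");c=s2["pixels"][60:290,170:430,::-1]
cv2.imwrite("pics/v3.png",np.hstack([cv2.resize(b,(440,330)),cv2.resize(c,(360,330),interpolation=cv2.INTER_CUBIC)]))
E
```

```text
3.7833 [0.49925969 0.12132726 0.45065102] [1.02486873e-01 1.31030193e-01 1.19597868e+00 6.18208146e-04
 1.80453789e+00 2.44254154e-01] [-0.0011623   0.99748135 -0.07075048  0.00489582] [ 0.12507148  0.78189364 -1.43311505]
```

View pics/v3.png

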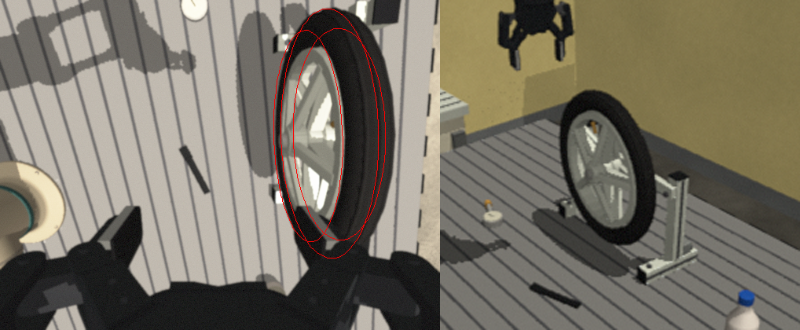

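The wrist view is good: the valve shows at about (330,125) and the spokes are visible. The side view suggests the knuckles bulge outward beyond the fingertips. I'll measure the finger profile in its own plane and refit the wheel with the wrist view included.

```bash
cat >> fit.py <<'E'
from scipy.optimize import least_squares
def contour_pts(p,box,thr=60):
    m=np.zeros((420,560),bool);x0,x1,y0,y1=box;m[y0:y1,x0:x1]=True
    d=((p["pixels"].max(2)<thr)&m).astype(np.uint8)
    n,l,st,_=cv2.connectedComponentsWithStats(d);k=1+st[1:,4].argmax()
    h=cv2.convexHull(np.argwhere(l==k)[:,::-1].astype(np.float32))[:,0]
    ok=(h[:,0]>x0+2)&(h[:,0]<x1-3)&(h[:,1]>y0+2)&(h[:,1]<y1-3)
    return h[ok]
def fit3(obs,P0):
    def res(P):
        o=[]
        for p,h in obs:
            c=cv2.convexHull(proj(p,W(P,torus)).astype(np.float32))
            o+=[cv2.pointPolygonTest(c,(float(a),float(b)),True) for a,b in h]
        return np.array(o)
    r=least_squares(res,P0,loss="soft_l1",f_scale=1.0,diff_step=1e-3,x_scale=[.01,.01,.05]);return r.x,res(r.x)
E
python3 - <<'E'
from fit import *
P=np.load("P.npy")
w=shot("wrist");s=shot("side");t=shot("top")
def bx(p,pad=8):
    u=proj(p,W(P,torus));return [max(0,int(u[:,0].min())-pad),int(u[:,0].max())+pad,max(0,int(u[:,1].min())-pad),int(u[:,1].max())+pad]
bw=bx(w,14);bw[3]=235
obs=[]
for n,p,b in(("w",w,bw),("s",s,bx(s)),("t",t,bx(t))):
    h=contour_pts(p,b);print(n,b,len(h),h[:,0].min(),h[:,0].max(),h[:,1].min(),h[:,1].max());obs.append((p,h))
for sel in([0],[1],[2],[0,1],[0,1,2]):
    Q,r=fit3([obs[i] for i in sel],P);print(sel,np.round(Q,4),"rms px",np.sqrt((r**2).mean()),np.abs(r).max())
np.save("P3.npy",Q)
# gripper profile in the jaw plane from side camera
T=w["st"]["position"];c,sn=np.cos(-.1416),np.sin(-.1416)
g=np.linspace(-.12,.12,480);v=np.linspace(.19,-.05,480);U,V=np.meshgrid(g,v)
X=np.c_[T[0]+c*U.ravel(),T[1]+sn*U.ravel(),T[2]+V.ravel()]
uv=proj(s,X).astype(np.float32).reshape(480,480,2)
a=cv2.remap(s["pixels"],uv[...,0],uv[...,1],cv2.INTER_CUBIC)[:,:,::-1].copy()
for k in(-57,-42,42,57): cv2.line(a,(240+2*k,0),(240+2*k,479),(0,0,255),1)
for k in(-11,54,100): cv2.line(a,(0,380-2*k),(479,380-2*k),(0,255,0),1)
b=w["pixels"][0:300,290:560,::-1]
cv2.imwrite("pics/g.png",np.hstack([a[:,:400],cv2.resize(b,(400,480))]))
print(bw)
E
```

```text
w [336, 515, 4, 235] 39 353.0 505.0 17.0 230.0
s [246, 333, 115, 238] 28 249.0 326.0 123.0 230.0
t [151, 305, 150, 203] 25 159.0 295.0 159.0 194.0
[0] [ 0.6431  0.1015 -0.0941] rms px 0.49451571238204195 1.3299109367444233
[1] [0.6354 0.1038 0.0186] rms px 1.1747743901845382 2.584060841907264
[2] [ 0.6411  0.104  -0.0868] rms px 0.45239376978265156 1.0326547210902328
[0, 1] [ 0.6433  0.1015 -0.0911] rms px 1.5001586359560972 8.183546537625109
[0, 1, 2] [ 0.6431  0.1017 -0.0931] rms px 1.3737350464408595 8.149605463995243
[336, 515, 4, 235]
```

View pics/g.png

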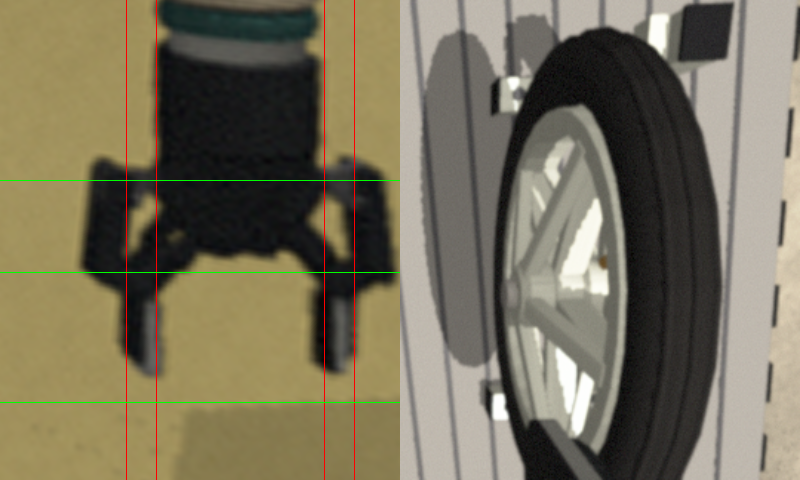

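Measured:
- **Wheel:** centre (0.643, 0.102), yaw -0.093.
- **Gripper:** the knuckles stand about 20 mm further out (±77 mm) than the fingertip backs. They span 55–110 mm above the tips.

With the tool vertical, the knuckle therefore meets the wheel first. I'll push the left-hand spokes down near the hub, keeping it in front of the tyre plane. First I go to a stand-off on the left side.

Call:
play_rows(
  series=[
    {"dx":9,"dy":20,"dz":0,"turn":0.025,"fingers":-1},
    {"dx":9,"dy":20,"dz":-30,"turn":0.025,"fingers":-1},
    {"dx":0,"dy":0,"dz":-36,"turn":0,"fingers":-1},
    {"dx":0,"dy":0,"dz":-36,"turn":0,"fingers":-1},
    {"dx":0,"dy":0,"dz":-36,"turn":0,"fingers":-1},
    {"dx":0,"dy":0,"dz":-36,"turn":0,"fingers":-1},
    {"dx":0,"dy":0,"dz":-36,"turn":0,"fingers":-1},
    {"dx":0,"dy":0,"dz":-36,"turn":0,"fingers":-1},
    {"dx":0,"dy":0,"dz":0,"turn":0,"fingers":-1},
  ],
)

```text
clock: 4.78
position: [0.5022, 0.1835, 0.206]
ee_rot: [-0.007, 1.0, -0.018, 0.013]
contact_force: [-1.2, 0.5, -0.4]
width: 0.0856
```

```bash
cat >> fit.py <<'E'
def where(s,P):
    w,x,y,z=s["ee_rot"];yaw=2*np.arctan2(y,x);d=s["position"]-np.array([P[0],P[1],.195]);c,n=np.cos(P[2]),np.sin(P[2])
    xs,ys=(c*d[0]+n*d[1])*1e3,(-n*d[0]+c*d[1])*1e3
    return "clock %.2f yaw %.3f TCP xs %.1f ys %.1f | knuckle front %.1f bottom h %.1f F %s"%(s["clock"],yaw,xs,ys,xs+77.5,d[2]*1e3+55,np.round(s["contact_force"],1))
def theta(p,P,xo=-.025):
    # spoke angle by a 5-fold template: model spoke/gap points, brightness & edge contrast -> returns unwarped polar strip
    t=np.radians(np.arange(360));rr=np.linspace(.05,.1,11)
    I=[]
    for r in rr:
        xf=-(.036-.019*(r-.026)/.088)
        uv=proj(p,W(P,np.c_[np.full(360,xf),r*np.sin(t),.195-r*np.cos(t)])).astype(np.float32)
        I.append(cv2.remap(p["pixels"],uv[:,None,0].copy(),uv[:,None,1].copy(),cv2.INTER_LINEAR)[:,0].astype(float))
    return np.array(I)
E
python3 - <<'E'
from fit import *
P=np.load("P3.npy")
print(where(get_state(),P))
s=shot("side");w=shot("wrist")
f=frontal(s,P,-.024,.13,300)
for a in range(0,360,30):
    d=np.array([-np.sin(np.radians(a)),np.cos(np.radians(a))]);cv2.line(f,tuple((150+135*d).astype(int)),tuple((150+149*d).astype(int)),(0,255,255),1)
c=s["pixels"][80:260,200:380,::-1]
cv2.imwrite("pics/v5.png",np.hstack([cv2.resize(w["pixels"][:,:,::-1],(400,300)),cv2.resize(c,(400,300),interpolation=cv2.INTER_CUBIC)]))
E
```

```text
clock 4.78 yaw -0.037 TCP xs -147.9 ys 68.4 | knuckle front -70.4 bottom h 66.0 F [-1.2  0.5 -0.4]
```

View pics/v5.png

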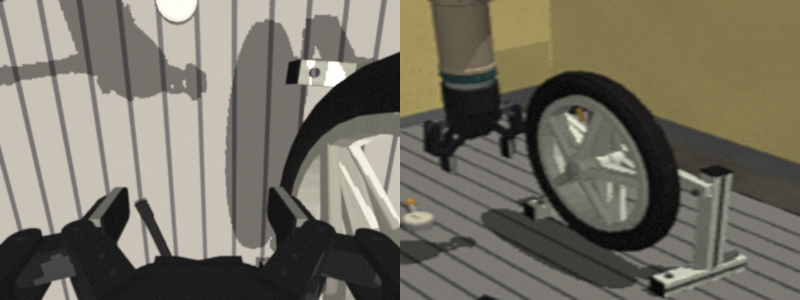

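The valve is still at the upper left (580,115), the wheel hasn't moved, and the hand stands in front of the wheel's left side. I'll correct the drift and approach carefully.

Call:
play_rows(
  series=[
    {"dx":14,"dy":-8,"dz":0,"turn":-0.05,"fingers":-1},
    {"dx":12,"dy":-8,"dz":0,"turn":0,"fingers":-1},
    {"dx":10,"dy":-6,"dz":0,"turn":0,"fingers":-1},
    {"dx":0,"dy":0,"dz":0,"turn":0,"fingers":-1},
    {"dx":0,"dy":0,"dz":0,"turn":0,"fingers":-1},
  ],
)

```text
clock: 5.3
position: [0.5521, 0.1649, 0.2267]
ee_rot: [-0.011, 0.999, -0.04, 0.032]
contact_force: [-0.4, 1.1, -0.5]
width: 0.0854
```

```bash
python3 - <<'E'
from fit import *
s=get_state();print(where(s,np.load("P3.npy")),s["ee_rot"])
E
```

```text
clock 5.30 yaw -0.081 TCP xs -96.5 ys 54.5 | knuckle front -19.0 bottom h 86.7 F [-0.4  1.1 -0.5] [-0.01134133  0.99862551 -0.04031609  0.03151308]
```

Call:
play_rows(
  series=[
    {"dx":0,"dy":0,"dz":-10,"turn":0,"fingers":-1},
    {"dx":0,"dy":0,"dz":-10,"turn":0,"fingers":-1},
    {"dx":0,"dy":0,"dz":-10,"turn":0,"fingers":-1},
    {"dx":0,"dy":0,"dz":0,"turn":0,"fingers":-1},
  ],
)

```text
clock: 5.63
position: [0.5522, 0.165, 0.1963]
ee_rot: [-0.012, 0.999, -0.04, 0.033]
contact_force: [-0.4, 0.2, 0.1]
width: 0.0853
```

```bash
python3 - <<'E'
from fit import *
s=get_state();print(where(s,np.load("P3.npy")),s["ee_rot"])
E
```

```text
clock 5.63 yaw -0.080 TCP xs -96.4 ys 54.6 | knuckle front -18.9 bottom h 56.3 F [-0.4  0.2  0.1] [-0.01201658  0.99857496 -0.04008084  0.03312381]
```

Small steps track exactly. Now I press the left spoke down.

Call:
play_rows(
  series=[
    {"dx":0,"dy":0,"dz":-8,"turn":0,"fingers":-1},
    {"dx":0,"dy":0,"dz":-8,"turn":0,"fingers":-1},
    {"dx":0,"dy":0,"dz":-8,"turn":0,"fingers":-1},
    {"dx":0,"dy":0,"dz":-8,"turn":0,"fingers":-1},
    {"dx":0,"dy":0,"dz":-8,"turn":0,"fingers":-1},
  ],
)

```text
clock: 6.05
position: [0.5502, 0.1698, 0.1558]
ee_rot: [-0.016, 0.999, -0.039, 0.033]
contact_force: [-1.8, 1.1, 5.3]
width: 0.0854
```

```bash
cat > look.py <<'E'
import sys
from fit import *
P=np.load("P3.npy");s=get_state();print(where(s,P),np.round(s["ee_rot"],3))
p=shot("side");h=cv2.cvtColor(p["pixels"],cv2.COLOR_RGB2HSV)
# brass: saturated orange, searched only along the stem's circle in the middle plane (r 84..112)
best=[]
for d in range(360):
    a=np.radians(d);r=np.linspace(.082,.112,12)
    uv=proj(p,W(P,np.c_[0*r,r*np.sin(a),.195-r*np.cos(a)])).round().astype(int)
    v=h[uv[:,1],uv[:,0]].astype(int); best.append(np.mean((v[:,0]>5)&(v[:,0]<22)&(v[:,1]>90)&(v[:,2]>50)))
b=np.array(best);k=np.nonzero(b>max(.25,.5*b.max()))[0];print("brass deg",k,round(b.max(),2))
E
python3 look.py
```

```text
clock 6.05 yaw -0.077 TCP xs -98.8 ys 59.2 | knuckle front -21.3 bottom h 15.8 F [-1.8  1.1  5.3] [-0.016  0.999 -0.039  0.033]
brass deg [129 130 131 132 133 134 135 136] 0.92
```

The wheel turns: θ is now about 132°, with 5 N of push. I continue.

Call:
play_rows(
  series=[
    {"dx":1,"dy":0,"dz":-8,"turn":0,"fingers":-1},
    {"dx":1,"dy":0,"dz":-8,"turn":0,"fingers":-1},
    {"dx":0.5,"dy":0,"dz":-8,"turn":0,"fingers":-1},
    {"dx":0.5,"dy":0,"dz":-8,"turn":0,"fingers":-1},
  ],
)

```text
clock: 6.43
position: [0.5546, 0.1701, 0.1225]
ee_rot: [-0.016, 0.999, -0.038, 0.036]
contact_force: [-0.0, 1.3, 1.9]
width: 0.0855
```

```bash
python3 look.py
```

```text
clock 6.43 yaw -0.076 TCP xs -94.5 ys 59.9 | knuckle front -17.0 bottom h -17.5 F [-0.   1.3  1.9] [-0.016  0.999 -0.038  0.036]
brass deg [93 94 95 96 97 98] 0.5
```

θ is about 96°. Now back out, rise and take the next spoke.

Call:
play_rows(
  series=[
    {"dx":-10,"dy":0,"dz":2,"turn":0,"fingers":-1},
    {"dx":-12,"dy":0,"dz":0,"turn":0,"fingers":-1},
    {"dx":-8,"dy":0,"dz":0,"turn":0,"fingers":-1},
    {"dx":0,"dy":0,"dz":15,"turn":0,"fingers":-1},
    {"dx":0,"dy":0,"dz":20,"turn":0,"fingers":-1},
    {"dx":0,"dy":0,"dz":20,"turn":0,"fingers":-1},
    {"dx":0,"dy":0,"dz":20,"turn":0,"fingers":-1},
    {"dx":0,"dy":0,"dz":15,"turn":0,"fingers":-1},
    {"dx":0,"dy":0,"dz":0,"turn":0,"fingers":-1},
  ],
)

```text
clock: 7.23
position: [0.5072, 0.1675, 0.2103]
ee_rot: [-0.013, 0.999, -0.038, 0.024]
contact_force: [0.5, -0.0, 0.8]
width: 0.085
```

```bash
python3 look.py
```

```text
clock 7.23 yaw -0.076 TCP xs -141.4 ys 52.9 | knuckle front -63.9 bottom h 70.3 F [ 0.5 -0.   0.8] [-0.013  0.999 -0.038  0.024]
brass deg [87 88 89 90 91] 0.67
```

Call:
play_rows(
  series=[
    {"dx":10,"dy":0,"dz":0,"turn":0,"fingers":-1},
    {"dx":10,"dy":0,"dz":0,"turn":0,"fingers":-1},
    {"dx":8,"dy":0,"dz":0,"turn":0,"fingers":-1},
    {"dx":4,"dy":0,"dz":0,"turn":0,"fingers":-1},
    {"dx":0,"dy":0,"dz":0,"turn":0,"fingers":-1},
    {"dx":0,"dy":0,"dz":0,"turn":0,"fingers":-1},
  ],
)

```text
clock: 7.78
position: [0.5387, 0.1666, 0.2033]
ee_rot: [-0.012, 0.999, -0.038, 0.019]
contact_force: [0.8, 0.6, -0.3]
width: 0.0853
```

```bash
python3 look.py
```

```text
clock 7.78 yaw -0.077 TCP xs -110.0 ys 54.9 | knuckle front -32.5 bottom h 63.3 F [ 0.8  0.6 -0.3] [-0.012  0.999 -0.038  0.019]
brass deg [87 88 89 90 91] 0.67
```

Call:
play_rows(
  series=[
    {"dx":6,"dy":0,"dz":0,"turn":0,"fingers":-1},
    {"dx":5,"dy":0,"dz":0,"turn":0,"fingers":-1},
    {"dx":0,"dy":0,"dz":-8,"turn":0,"fingers":-1},
    {"dx":0,"dy":0,"dz":-8,"turn":0,"fingers":-1},
    {"dx":0,"dy":0,"dz":-8,"turn":0,"fingers":-1},
    {"dx":0.5,"dy":0,"dz":-8,"turn":0,"fingers":-1},
    {"dx":0.5,"dy":0,"dz":-8,"turn":0,"fingers":-1},
  ],
)

```text
clock: 8.42
position: [0.5498, 0.1718, 0.1642]
ee_rot: [-0.017, 0.999, -0.037, 0.019]
contact_force: [-2.8, 3.8, 5.0]
width: 0.0853
```

```bash
python3 look.py
```

```text
clock 8.42 yaw -0.074 TCP xs -99.4 ys 61.1 | knuckle front -21.9 bottom h 24.2 F [-2.8  3.8  5. ] [-0.017  0.999 -0.037  0.019]
brass deg [65 66 67 68 69] 0.75
```

Call:
play_rows(
  series=[
    {"dx":0.5,"dy":-1,"dz":-8,"turn":0,"fingers":-1},
    {"dx":0.5,"dy":-1,"dz":-8,"turn":0,"fingers":-1},
    {"dx":0.5,"dy":-1,"dz":-8,"turn":0,"fingers":-1},
    {"dx":0.5,"dy":0,"dz":-8,"turn":0,"fingers":-1},
    {"dx":0,"dy":0,"dz":-8,"turn":0,"fingers":-1},
  ],
)

```text
clock: 8.88
position: [0.5533, 0.1692, 0.1229]
ee_rot: [-0.017, 0.999, -0.036, 0.022]
contact_force: [-0.6, 1.7, 3.2]
width: 0.0856
```

```bash
python3 look.py
```

```text
clock 8.88 yaw -0.073 TCP xs -95.7 ys 58.9 | knuckle front -18.2 bottom h -17.1 F [-0.6  1.7  3.2] [-0.017  0.999 -0.036  0.022]
brass deg [19 20 21 22 23 24] 0.58
```

θ is about 20°. I repeat for the last, shorter push.

Call:
play_rows(
  series=[
    {"dx":-10,"dy":0,"dz":2,"turn":0,"fingers":-1},
    {"dx":-10,"dy":0,"dz":0,"turn":0,"fingers":-1},
    {"dx":-4,"dy":0,"dz":0,"turn":0,"fingers":-1},
    {"dx":0,"dy":0,"dz":15,"turn":0,"fingers":-1},
    {"dx":0,"dy":0,"dz":20,"turn":0,"fingers":-1},
    {"dx":0,"dy":0,"dz":20,"turn":0,"fingers":-1},
    {"dx":0,"dy":0,"dz":15,"turn":0,"fingers":-1},
    {"dx":0,"dy":0,"dz":10,"turn":0,"fingers":-1},
    {"dx":0,"dy":0,"dz":0,"turn":0,"fingers":-1},
  ],
)

```text
clock: 9.68
position: [0.5158, 0.1664, 0.2016]
ee_rot: [-0.014, 0.999, -0.037, 0.013]
contact_force: [0.4, 0.7, 0.7]
width: 0.0857
```

```bash
python3 look.py; python3 - <<'E'
from fit import *
P=np.load("P3.npy");s=shot("side");w=shot("wrist")
u=proj(s,W(P,[[0,0,.195]]))[0].astype(int)
b=cv2.resize(s["pixels"][u[1]-60:u[1]+60,u[0]-50:u[0]+50,::-1],(400,480),interpolation=cv2.INTER_CUBIC)
f=cv2.resize(frontal(s,P,0,.13,390),(400,480)) if 0 else frontal(s,P,0,.13,390)
f=cv2.copyMakeBorder(f,0,90,0,0,cv2.BORDER_CONSTANT)
cv2.line(f,(195,195),(195,389),(0,0,255),1)
cv2.imwrite("pics/v8.png",np.hstack([b,f]))
E
```

```text
clock 9.68 yaw -0.074 TCP xs -132.7 ys 52.6 | knuckle front -55.2 bottom h 61.6 F [0.4 0.7 0.7] [-0.014  0.999 -0.037  0.013]
brass deg [12 13 14 15 16 17 18] 0.58
```

View pics/v8.png

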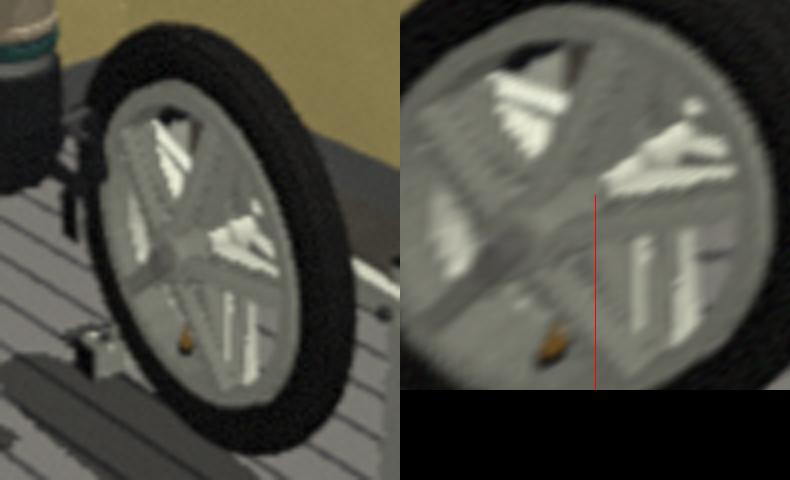

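Valve is at frontal (553,343), about 15° left of the bottom. Contact heights from both earlier strokes agree with the brass angle to about 1°. By that relation θ=0 should come when the knuckle bottom is about 32 mm above hub height.

Call:
play_rows(
  series=[
    {"dx":10,"dy":0,"dz":0,"turn":0,"fingers":-1},
    {"dx":10,"dy":0,"dz":1,"turn":0,"fingers":-1},
    {"dx":8,"dy":0,"dz":1,"turn":0,"fingers":-1},
    {"dx":4,"dy":0,"dz":1,"turn":0,"fingers":-1},
    {"dx":2,"dy":0,"dz":0,"turn":0,"fingers":-1},
    {"dx":0,"dy":0,"dz":0,"turn":0,"fingers":-1},
    {"dx":0,"dy":0,"dz":-6,"turn":0,"fingers":-1},
    {"dx":0,"dy":0,"dz":-5,"turn":0,"fingers":-1},
  ],
)

```text
clock: 10.5
position: [0.5498, 0.1664, 0.1865]
ee_rot: [-0.014, 0.999, -0.037, 0.006]
contact_force: [-4.7, 3.1, 4.8]
width: 0.085
```

```bash
python3 look.py
```

```text
clock 10.50 yaw -0.074 TCP xs -98.9 ys 55.8 | knuckle front -21.4 bottom h 46.5 F [-4.7  3.1  4.8] [-0.014  0.999 -0.037  0.006]
brass deg [ 9 10 11 12 13] 0.67
```

Call:
play_rows(
  series=[
    {"dx":0,"dy":0,"dz":-5,"turn":0,"fingers":-1},
    {"dx":0,"dy":0,"dz":-5,"turn":0,"fingers":-1},
  ],
)

```text
clock: 10.72
position: [0.5487, 0.1675, 0.1762]
ee_rot: [-0.015, 0.999, -0.037, 0.005]
contact_force: [-3.0, 3.6, 3.7]
width: 0.0854
```

```bash
python3 look.py
```

```text
clock 10.72 yaw -0.073 TCP xs -100.1 ys 56.7 | knuckle front -22.6 bottom h 36.2 F [-3.   3.6  3.7] [-0.015  0.999 -0.037  0.005]
brass deg [  0   1   2   3   4   5   6   7 359] 0.75
```

Call:
play_rows(
  series=[
    {"dx":0,"dy":0,"dz":-3,"turn":0,"fingers":-1},
    {"dx":-8,"dy":0,"dz":2,"turn":0,"fingers":-1},
    {"dx":-10,"dy":0,"dz":0,"turn":0,"fingers":-1},
    {"dx":-10,"dy":0,"dz":0,"turn":0,"fingers":-1},
    {"dx":-6,"dy":0,"dz":0,"turn":0,"fingers":-1},
    {"dx":0,"dy":0,"dz":30,"turn":0,"fingers":-1},
    {"dx":0,"dy":0,"dz":35,"turn":0,"fingers":-1},
    {"dx":0,"dy":-10,"dz":38,"turn":0,"fingers":-1},
    {"dx":0,"dy":-10,"dz":38,"turn":0,"fingers":-1},
    {"dx":0,"dy":-10,"dz":38,"turn":0,"fingers":-1},
    {"dx":0,"dy":0,"dz":38,"turn":0,"fingers":-1},
    {"dx":0,"dy":0,"dz":30,"turn":0,"fingers":-1},
    {"dx":0,"dy":0,"dz":0,"turn":0,"fingers":-1},
    {"dx":0,"dy":0,"dz":0,"turn":0,"fingers":-1},
  ],
)

```text
clock: 11.93
position: [0.4977, 0.1316, 0.4292]
ee_rot: [-0.01, 0.999, -0.037, 0.002]
contact_force: [-0.6, -0.7, -0.9]
width: 0.0852
```

```bash
python3 look.py; python3 - <<'E'
from fit import *
P=np.load("P3.npy");w=shot("wrist");s=shot("side")
u=proj(w,W(P,torus));b=[max(0,int(u[:,0].min())-14),min(559,int(u[:,0].max())+14),max(0,int(u[:,1].min())-14),235]
h=contour_pts(w,b);Q,r=fit3([(w,h)],P);print("wrist refit",Q,np.sqrt((r**2).mean()))
def draw(p,Q):
    k=3;m=cv2.resize(p["pixels"][:,:,::-1],None,fx=k,fy=k,interpolation=cv2.INTER_CUBIC)
    for th in np.radians([36,108,180,252,324]):
        L=[[-(.036-.019*(r-.026)/.088),r*np.sin(th),.195-r*np.cos(th)] for r in(.03,.114)]
        q=(proj(p,W(Q,L))*k+1).astype(int);cv2.line(m,tuple(map(int,q[0])),tuple(map(int,q[1])),(0,0,255),1)
    q=(proj(p,W(Q,[[0,0,.195-.08],[0,0,.195-.114]]))*k+1).astype(int);cv2.line(m,tuple(map(int,q[0])),tuple(map(int,q[1])),(255,0,255),1)
    c=(proj(p,W(Q,[[-.02,0,.195]]))[0]*k).astype(int);x0=max(0,c[0]-200);y0=max(0,c[1]-270);return m[y0:y0+540,x0:x0+400]
o=np.zeros((540,800,3),np.uint8)
for i,(p,q) in enumerate(((w,Q),(s,P))): d=draw(p,q);o[:d.shape[0],400*i:400*i+d.shape[1]]=d
cv2.imwrite("pics/v9.png",o)
E
```

```text
clock 11.93 yaw -0.075 TCP xs -147.5 ys 16.3 | knuckle front -70.0 bottom h 289.2 F [-0.6 -0.7 -0.9] [-0.01   0.999 -0.037  0.002]
brass deg [  0   1 356 357 358 359] 0.83
wrist refit [ 0.64331328  0.10137865 -0.09889974] 0.6736181242775878
```

View pics/v9.png

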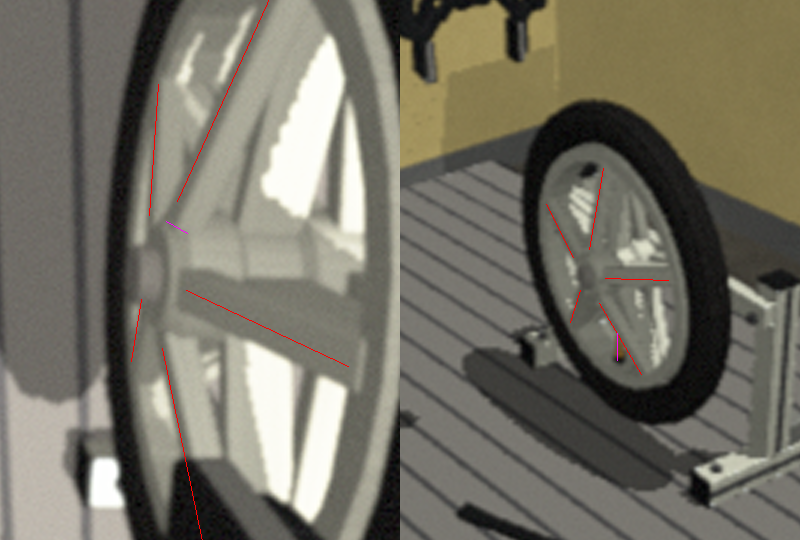

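In the side view the brass stem (618,345) lies on the drawn straight-up line. The drawn spokes look offset by a few px, so I check the side camera's bias against the tyre/rim outline and recompute the angle.

```bash
python3 - <<'E'
from fit import *
P=np.array([.643,.1015,-.094]);s=shot("side")
h=cv2.cvtColor(s["pixels"],cv2.COLOR_RGB2HSV).astype(int)
d=(s["pixels"].max(2)<60).astype(np.uint8)
u0=proj(s,W(P,[[0,0,.195]]))[0]
# tyre/rim boundary: outward ray from hub, first dark run of >=4 px
pts=[]
for a in np.radians(np.arange(0,360,6)):
    t=np.arange(20,75,.5);q=u0+np.c_[np.cos(a)*t,np.sin(a)*t];v=d[q[:,1].round().astype(int),q[:,0].round().astype(int)]
    for i in range(len(t)-10):
        if v[i:i+10].all(): pts.append(q[i]);break
pts=np.array(pts,np.float32)
R=proj(s,W(P,ring(.128,-.015))).astype(np.float32)
f=lambda o:np.array([cv2.pointPolygonTest(R,(float(x-o[0]),float(y-o[1])),True) for x,y in pts])
r=least_squares(f,[0,0],loss="soft_l1",f_scale=.7,diff_step=.1,x_scale=1);off=r.x
print("rim shift px",off,"n",len(pts),"median |res|",np.median(abs(f(off))))
# brass pixels near bottom
y,x=np.nonzero((h[:,:,0]>5)&(h[:,:,0]<22)&(h[:,:,1]>90)&(h[:,:,2]>50))
g=proj(s,W(P,[[0,0,.195-.097]]))[0];k=np.hypot(x-g[0],y-g[1])<12;x,y=x[k],y[k]
print("brass n",len(x),x.mean(),y.mean())
c0=np.array([P[0],P[1],.195]);n=W([0,0,P[2]],[[1,0,0]])[0];e=W([0,0,P[2]],[[0,1,0]])[0]
for nm,o in(("raw",(0,0)),("shifted",off)):
    c,dd=ray(s,(x.mean()-o[0],y.mean()-o[1]));v=c+dd*((c0-c)@n)/(dd@n)-c0
    print(nm,"theta",np.degrees(np.arctan2(e@v,-v[2])),"r",np.hypot(e@v,v[2]))
# stem's own direction in the image against projected directions
vx,vy,_,_=cv2.fitLine(np.c_[x,y].astype(np.float32),cv2.DIST_L2,0,.01,.01).ravel();print("stem img dir",np.degrees(np.arctan2(vy,vx))%180)
for t in(-10,0,10):
    a=np.radians(t);q=proj(s,W(P,[[0,.08*np.sin(a),.195-.08*np.cos(a)],[0,.114*np.sin(a),.195-.114*np.cos(a)]]));print(t,np.degrees(np.arctan2(*(q[1]-q[0])[::-1]))%180)
# bystanders
t=shot("top")
for l in("gauge","tyre_lever","spanner","soap_bottle"):
    for m in masks_of(t,l)[:1]: print(l,round(m["p"],2),np.round(atz(t,m["xy"],.01),3))
E
```

```text
rim shift px [0. 0.] n 57 median |res| 2.109190259056274
brass n 15 288.3333333333333 205.66666666666666
raw theta -1.1275356919614292 r 0.09998948833995604
shifted theta -1.1275356919614292 r 0.09998948833995604
stem img dir 85.78651
-10 83.67656988700355
0 89.73741328565784
10 96.76311479807929
tyre_lever 0.67 [0.685 0.121 0.01 ]
spanner 0.91 [ 0.428 -0.369  0.01 ]
soap_bottle 0.93 [ 0.588 -0.351  0.01 ]
```

```bash
python3 - <<'E'
from fit import *
P=np.array([.643,.1015,-.094]);s=shot("side");save(s,"end.png")
d=(s["pixels"].max(2)<60).astype(np.uint8);u0=proj(s,W(P,[[0,0,.195]]))[0]
pts=[]
for a in np.radians(np.arange(0,360,6)):
    t=np.arange(20,75,.5);q=u0+np.c_[np.cos(a)*t,np.sin(a)*t];v=d[q[:,1].round().astype(int),q[:,0].round().astype(int)]
    for i in range(len(t)-10):
        if v[i:i+10].all(): pts.append(q[i]);break
pts=np.array(pts,np.float32)
c0=np.array([P[0],P[1],.195]);n=W([0,0,P[2]],[[1,0,0]])[0];e=W([0,0,P[2]],[[0,1,0]])[0]
for rr,xx in((.128,-.015),(.131,-.018)):
    R=proj(s,W(P,ring(rr,xx))).astype(np.float32)
    f=lambda o:np.array([cv2.pointPolygonTest(R,(float(x-o[0]),float(y-o[1])),True) for x,y in pts])
    r=minimize(lambda o:np.abs(f(o)).sum(),[1,1],method="Nelder-Mead");o=r.x
    c,dd=ray(s,(288.33-o[0],205.67-o[1]));v=c+dd*((c0-c)@n)/(dd@n)-c0
    print("shift",o,"med res",np.median(abs(f(o))),"theta",np.degrees(np.arctan2(e@v,-v[2])),"r",np.hypot(e@v,v[2]))
t=shot("top")
for m in masks_of(t,"gauge")[:2]: print("gauge",round(m["p"],2),np.round(atz(t,m["xy"],.01),3))
for m in masks_of(t,"tyre_lever"): print("lever",round(m["p"],2),np.round(atz(t,m["xy"],.01),3))
E
```

```text
shift [ 2.08069397 -0.62642066] med res 1.0287491756992333 theta 5.191321107724344 r 0.10853783675092295
shift [ 2.36657739 -0.59598598] med res 0.5729996175886238 theta 6.008698124051862 r 0.10937146883843259
```

The two side-camera readings disagree: raw gives -1°, rim-shifted gives +5–6°. The contact-height relation gives about +1.5°. I'll settle it with a more frontal close wrist view.

Call:
play_rows(
  series=[
    {"dx":-12,"dy":-8,"dz":0,"turn":0,"fingers":-1},
    {"dx":-12,"dy":-8,"dz":-10,"turn":0,"fingers":-1},
    {"dx":-12,"dy":-8,"dz":-25,"turn":0,"fingers":-1},
    {"dx":-8,"dy":-8,"dz":-25,"turn":0,"fingers":-1},
    {"dx":0,"dy":0,"dz":-25,"turn":0,"fingers":-1},
    {"dx":0,"dy":0,"dz":-15,"turn":0,"fingers":-1},
    {"dx":0,"dy":0,"dz":0,"turn":0,"fingers":-1},
    {"dx":0,"dy":0,"dz":0,"turn":0,"fingers":-1},
    {"dx":0,"dy":0,"dz":0,"turn":0,"fingers":-1},
  ],
)

```text
clock: 13.33
position: [0.4526, 0.0987, 0.3253]
ee_rot: [-0.01, 0.999, -0.037, 0.003]
contact_force: [-0.6, 0.0, 0.6]
width: 0.0852
```

```bash
python3 - <<'E'
from fit import *
P=np.array([.643,.1015,-.094]);print(where(get_state(),P))
w=shot("wrist");save(w,"w10.png");t=shot("top");save(t,"t10.png")
m=w["pixels"][:,:,::-1].copy()
for r,x in((.026,-.038),(.012,-.047),(.114,-.017)): cv2.polylines(m,[proj(w,W(P,ring(r,x))).astype(np.int32)],True,(0,255,0),1)
for th in np.radians([36,108,180,252,324]):
    q=proj(w,W(P,[[-(.036-.019*(r-.026)/.088),r*np.sin(th),.195-r*np.cos(th)] for r in(.03,.114)])).astype(int);cv2.line(m,tuple(map(int,q[0])),tuple(map(int,q[1])),(0,0,255),1)
q=proj(w,W(P,[[0,0,.195-.08],[0,0,.195-.114]])).astype(int);cv2.line(m,tuple(map(int,q[0])),tuple(map(int,q[1])),(255,0,255),1)
m=m[:,260:560]
cv2.imwrite("pics/v10.png",cv2.resize(m,(428,600),interpolation=cv2.INTER_CUBIC))
E
```

```text
clock 13.33 yaw -0.074 TCP xs -189.3 ys -20.6 | knuckle front -111.8 bottom h 185.3 F [-0.6  0.   0.6]
```

View pics/v10.png

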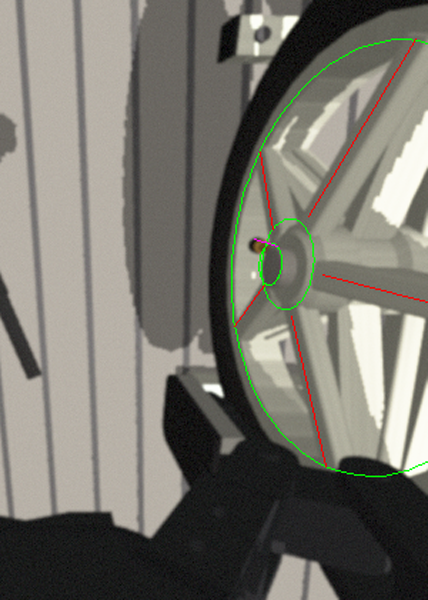

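The θ=0 model overlay sits on the rim, hub, spokes and valve (brass at (258,246)). Now the number from this view.

```bash
python3 - <<'E'
from fit import *
P=np.array([.643,.1015,-.094]);w=shot("wrist")
h=cv2.cvtColor(w["pixels"],cv2.COLOR_RGB2HSV).astype(int)
g=proj(w,W(P,[[0,0,.195-.1]]))[0]
y,x=np.nonzero((h[:,:,0]<25)&(h[:,:,1]>70)&(h[:,:,2]>50));k=np.hypot(x-g[0],y-g[1])<14;x,y=x[k],y[k]
print(len(x),x.mean(),y.mean(),"model foot/tip at",proj(w,W(P,[[0,0,.195-.114],[0,0,.195-.08]])))
yd,xd=np.nonzero(w["pixels"].max(2)<55);k=np.hypot(xd-g[0],yd-g[1])<10;print("dark foot",k.sum(),xd[k].mean(),yd[k].mean())
c0=np.array([P[0],P[1],.195]);n=W([0,0,P[2]],[[1,0,0]])[0];e=W([0,0,P[2]],[[0,1,0]])[0]
for u in((x.mean(),y.mean()),(xd[k].mean(),yd[k].mean())):
    c,dd=ray(w,u);v=c+dd*((c0-c)@n)/(dd@n)-c0;print("theta",np.degrees(np.arctan2(e@v,-v[2])),"r",np.hypot(e@v,v[2]))
# spokes: match 5-fold bright/dark edges: score = gradient across both spoke edges on the front face, r 45..100
gi=cv2.cvtColor(w["pixels"],cv2.COLOR_RGB2GRAY).astype(np.float32)
def samp(off,th):
    r=np.linspace(.05,.1,25);xf=-(.036-.019*(r-.026)/.088)
    yl=r*np.sin(th)+off*np.cos(th);zl=.195-r*np.cos(th)+off*np.sin(th)
    uv=proj(w,W(P,np.c_[xf,yl,zl])).astype(np.float32)
    return cv2.remap(gi,uv[:,None,0].copy(),uv[:,None,1].copy(),cv2.INTER_LINEAR)[:,0]
for base in(180,252,108):
    s=[]
    for t in np.arange(-10,10.1,.5):
        th=np.radians(base+t);s.append(sum(np.abs(np.mean(samp(o+.0015,th)-samp(o-.0015,th))) for o in(-.008,.008)))
    s=np.array(s);print(base,"best",np.arange(-10,10.1,.5)[np.argsort(s)[::-1][:4]],np.round(np.sort(s)[::-1][:4],1))
t=shot("top")
for l in("gauge","tyre_lever"):
    for m in masks_of(t,l): print(l,round(m["p"],2),np.round(atz(t,m["xy"],.01),3))
E
```

```text
101 441.3069306930693 172.06930693069307 model foot/tip at [[437.41220761 167.85098542]
 [452.825674   172.06623289]]
dark foot 12 435.0833333333333 170.58333333333334
theta -1.9090930817330471 r 0.10383740416509073
theta -1.8549235991744324 r 0.11861194316952597
180 best [-1.  -0.5 -1.5  0. ] [69.8 66.7 66.1 57.9]
252 best [-1.  -1.5 -2.  -0.5] [55.1 55.  52.  51.5]
108 best [ 0.5  0.   1.  -0.5] [65.  63.2 59.1 55.8]
gauge 0.66 [0.504 0.377 0.01 ]
tyre_lever 0.56 [0.431 0.017 0.01 ]
```

Valve and spokes agree at about -1° ± 1°, and the hand is clear. Handing in.

```bash
python3 -c "
from rig import *
s=get_state();print(s['clock'],s['contact_force']);print(sign_off())"
```

```text
13.6333 [ 0.01055986 -0.15384146  0.19387999]
the job is handed in; nothing more can be done
None
```

The valve is at the bottom of the rim, about 1–2° off straight up against the 7° allowed. I handed the job in at 13.6 s of the 58 s. `sign_off` reports no verdict.

**What I did:** I turned the wheel by about 155° in three downward pushes on the left-hand spokes, near the hub. Then I backed the hand out of the wheel.

**Not as the task asked:** I pushed with the outer knuckle of the open finger, not the fingertip. With the tool vertical, the knuckle stands about 20 mm further out than the fingertip, so the fingertip cannot reach a spoke clear of the tyre. The measured wrist force, read only at the end of each move, was about 7 N at most. I kept the knuckle in front of the tyre plane and away from the valve. I had no separate reading of tyre contact.

**Last checks:**
- **Angle:** in the close wrist view the valve read -1.9° and three spokes read -1.0°, -1.0° and +0.5°. The contact height in the last push suggested about +1.5°.
- **Disagreement:** the side camera read -1.1° raw, but +5° to +6° after I shifted it to fit the rim. I set that shift aside because it put the stem at an impossible radius.
- **Stillness and clearance:** the final contact force was about 0.2 N, and the hand stood about 110 mm in front of the wheel's middle plane. I didn't take a separate reading of wheel motion.
- **Bystanders:** the gauge, tyre lever, spanner and bottle were all found within 6–12 mm of their first positions, which is about the detector's own noise. The hand never came near them. One detector call missed the gauge and misplaced the lever, and a repeat found both in place.

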